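# Check a routed panel's seal groove with a spring-tipped gauge

### The job

Check the groove milled in the cream panel: take the orange gauge from its blue stand, set its tip down in the square pocket and, with the tip lightly pressed on the floor of the groove (spring pin partly pushed in, never bottomed), draw it slowly, a few centimetres a second, all along the groove to its closed end without lifting out on the way. Then lift it out gently, carry it well clear above the panel and hang it back upright in the stand, leaving everything else alone.

Things in the scene. Friction and masses are not known exactly. Their poses are not given: they have to be found in the camera images.
- gauge: hand gauge hanging upright in the stand. Origin: centre of its flange's underside; z up along it, x and y square to the handle's sides. Aluminium flange 36 x 36 mm, 6 mm thick (z 0 to 6 mm); above it an orange square handle to grip, 22 x 22 mm (z 6 to 66 mm); below it a steel sleeve 10 mm across (z 0 to -25 mm), then a thin spring pin (see tip). About 135 g, varies
- tip (a point): round end of the gauge's spring-loaded steel pin, 5 mm in diameter; 50 mm below the gauge's origin when the pin is fully out; moves with the pin
- plunger (a joint): how far the spring pin is pushed up into the sleeve, m: 0 fully out, 0.012 bottomed; takes about 0.6 N to start and 0.3 N more per mm. 1 to 10 mm counts as a light press; above 11 mm is pressed too hard
- stand: blue stand fixed to the bench. Origin: centre of its underside, z up. Base 80 x 80 x 8 mm; two cheeks 50 mm long (its x), 20 mm thick, tops at 75 mm, and between them an 18 mm slot along its x, open above and at both ends. The gauge hangs with its flange flat on the cheeks' tops, centred (gauge origin 75 mm above the stand's), sleeve and pin in the slot
- panel: cream panel fixed to the bench, 180 mm (its x) by 280 mm (its y), 24 mm thick; origin centre of its underside, z up. A groove 12 mm wide, 8 mm deep, with a dark floor, runs in its top face from a 24 mm square pocket of the same depth (near its -y end) along +y, slants over towards -x, then along +y again to a closed end
- seam0 (a point): point on the groove's centreline, on its floor, in the square start pocket (the pocket's centre); the groove runs straight between neighbouring seam points
- seam1 (a point): point on the groove's centreline, on its floor, halfway along the first straight; the groove runs straight between neighbouring seam points
- seam2 (a point): point on the groove's centreline, on its floor, at the first bend; the groove runs straight between neighbouring seam points
- seam3 (a point): point on the groove's centreline, on its floor, a third along the slanting run; the groove runs straight between neighbouring seam points
- seam4 (a point): point on the groove's centreline, on its floor, two thirds along the slanting run; the groove runs straight between neighbouring seam points
- seam5 (a point): point on the groove's centreline, on its floor, at the second bend; the groove runs straight between neighbouring seam points
- seam6 (a point): point on the groove's centreline, on its floor, halfway along the last straight; the groove runs straight between neighbouring seam points
- seam7 (a point): point on the groove's centreline, on its floor, at the closed end; the groove runs straight between neighbouring seam points
- tape: bystander: yellow tape measure, 70 x 36 x 62 mm; origin centre of its underside; leave alone
- bottle: bystander: clear water bottle with blue cap, 64 mm diameter, 190 mm tall; origin centre of its underside; leave alone
- driver_red: bystander: red-handled screwdriver lying down; leave alone
- driver_blue: bystander: blue-handled screwdriver lying down; leave alone
- wrench: bystander: steel wrench lying down; leave alone
- pod: bystander: black rubber-topped vacuum pod, 80 x 60 x 36 mm; origin centre of its underside; leave alone
- slug: bystander: cream disc offcut, 70 mm diameter, 18 mm thick; origin centre of its underside; leave alone
Things that resemble listed ones, but are neither listed nor needed, are in the scene too. Leave any turquoise look-alike of the gauge alone.

How it is judged:
By the outcome, as a careful person would: the job done as asked, in the order asked, and still so for the second after the job is handed in, with the robot touching nothing.
It also fails if it takes over 67 s, if anything falls off the work surface, if the arm or the gripper's body presses on something with over 40 N, if the wrist force passes 120 N, or if a joint passes its speed limit or range.

### The arm

A 7-joint arm with a two-finger parallel gripper is mounted at the origin on the work surface. World frame = base frame: x ahead of the robot, y to its left, z up, the work surface at z = 0. Lengths are in m, angles in rad, forces in N, time in s.
With the tool pointing down it reaches from about 0.425 to 0.95 m from the base axis. Payload 16.7 kg.
Tool frame: the origin (TCP) lies between the finger pads; the fingertips stand 22 mm ahead of it and the grasp point (between the pads) lies 3 mm ahead of it (tip_reach is the distance from the TCP to the fingertips, in m); z points along the fingers, y is the line along which they close (so a half turn about z gives the same grasp; the last joint's range is limited). The gripper opens to 94 mm and grips with 3 to 60 N. Pads are 16 mm wide; open, the fingers measure 119 mm over their backs; the gripper's body (75 mm by 177 mm) begins 78 mm behind the grasp point.
Start: joints at [1.028, 0.426, 0.074, 1.606, -0.034, 1.111, -0.067], TCP at [0.259, -0.623, 0.227] pointing down, gripper open.
Joint ranges: [-2.85, 2.85], [-0.5, 2.14], [-1.23, 1.37], [0.21, 2.46], [-1.02, 4.16], [0.16, 2.05], [-2.73, 2.73]. Speed limits (rad/s): [1.89, 1.89, 2.39, 2.39, 3.01, 3.01, 3.01].

### API

Orientations are given as a unit quaternion [w, x, y, z].
In Python, from station import * gives the robot as it stands.
- The arm moves only by the shell command python3 -m pendant 'ROWS'. ROWS is JSON, a list of rows, each an object with "dp": the shift along the tool's x, y, z in m, a list of three; "delta_rot": the turn, a rotation vector about the tool's x, y, z in degrees, a list of three; "claw": the opening, from -1 (shut) to 1 (fully open). In form: [{"dp": [dx, dy, dz], "delta_rot": [wx, wy, wz], "claw": claw}, ...]. A call has exactly 10 rows; each row shifts and turns the commanded pose from where the row before left it, along the tool's axes as they then stand; what a row does not reach is not made up. A row lasts 1/12 s, in which the tool goes at most 41.7 mm and 7.16 degrees, less where a joint would pass 70% of its speed; a pose out of reach is approached as far as the arm can. A call is refused whole if a number of a shift passes 0.0417 or a number of a turn 7.16, either way. A call with a gripper value outside its range is refused whole. The fingers move at their own pace and stop on an object; the grip force is fixed at half the most. Time passes only in rows, so rows that do not move let the fingers close, or fill a call up. It gives the time, the measured TCP pose, the force, the opening and the grip force at its end, in the units of the state.
- get_obs(): the state, without advancing time (a new reading comes with each control period).
- read_camera(name): name is "side" or "top"; returns (picture, depth): 480x640x3 uint8, red, green, blue; 480x640 float32, m along the optical axis (not along the pixel's ray), 0 where there is no reading.
- get_calibration(name): a dict with "fx", "fy", "cx", "cy" (pixels), "R" (3x3) and "t" (3): a world point X has camera coordinates R X + t. Camera axes: x right, y down, z forward; pixel columns grow to the right and rows downward; lengths in m; the calibration is good to about 2 mm. A picture is of the moment at which its call begins. get_calibration takes no time and is no camera call.
- close_job(): hands the job in; it is judged then, once.
The state is a dict: "t": time; "qpos": joint angles; "joint_vel": joint speeds; "joint_torque": joint torques, N m; "eef_pos": TCP position; "orientation": TCP orientation; "wrist_force": force on the tool from outside, world axes, zero at the start; "wrist_torque": the same for the moment, N m; "grip_width": finger opening in m; "grasp_force": force on a finger pad.
Only numpy, scipy, OpenCV 4.12 (cv2) and the standard library are available. Lean on these libraries where they do the work, as an engineer would, in place of code of your own. Each camera call takes 0.05 s, during which the arm holds its last target. There are 200 camera calls.

## Working session

There is one attempt and no reset: what is moved stays moved. The work goes in short steps, Python scripts to look and compute and a shell command to move; the robot and the scene stay as the last step left them, time stands still between calls to the robot, and variables do not carry over. Pictures are saved under pics/ and viewed, at most 12 in all, crops included, and the job is handed in when it is done.

```bash
mkdir -p pics; ls; python3 - <<'E'
from station import *
import cv2,numpy as np
for n in("top","side"):
    p,d=read_camera(n);cv2.imwrite(f"pics/{n}0.png",p[:,:,::-1]);np.save(f"pics/{n}0.npy",d)
    c=get_calibration(n);print(n,c)
o=get_obs();print(o)
E
```

```text
pics
top {'fx': 621.1722679741671, 'fy': 621.1722679741671, 'cx': 314.58513154441334, 'cy': 231.93423795065706, 'R': array([[ 0.00577551, -0.99998051, -0.00237011],
       [-0.97534472, -0.0051103 , -0.22062765],
       [ 0.22061124,  0.00358591, -0.97535523]]), 't': array([0.06402962, 0.54819438, 1.32061212])}
side {'fx': 606.4579505630799, 'fy': 606.4579505630799, 'cx': 324.9217081764651, 'cy': 236.83537904383564, 'R': array([[-0.9095282 , -0.41548064, -0.01158827],
       [-0.30900811,  0.69456972, -0.64968214],
       [ 0.27797921, -0.58732336, -0.76011764]]), 't': array([0.54020141, 0.15699683, 1.43675434])}
{'t': 0.1, 'qpos': array([ 1.02750537,  0.42664794,  0.07388573,  1.60651254, -0.03412433,
        1.11082275, -0.06711395]), 'joint_vel': array([ 0.00051398, -0.00095653, -0.00076227, -0.0025774 ,  0.00120371,
       -0.0007582 ,  0.00109754]), 'joint_torque': array([ 1.13931447e-02, -9.37461376e+01,  3.67861480e+00, -4.55039191e+01,
       -4.85251844e-02,  1.70118129e-02,  2.14415707e-05]), 'eef_pos': array([ 0.25881768, -0.62301618,  0.22687441]), 'orientation': array([-5.46460876e-04,  9.80686810e-01,  1.95583900e-01, -1.44157887e-04]), 'wrist_force': array([ 0.01626821,  0.39566229, -0.22901765]), 'wrist_torque': array([-0.00790204, -0.0052059 ,  0.05598747]), 'grasp_force': 0.0, 'grip_width': 0.09375241603281381}
```

View pics/top0.png

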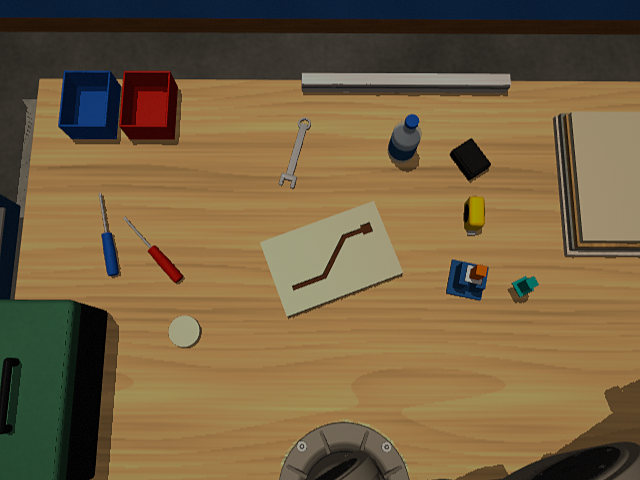

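View pics/side0.png

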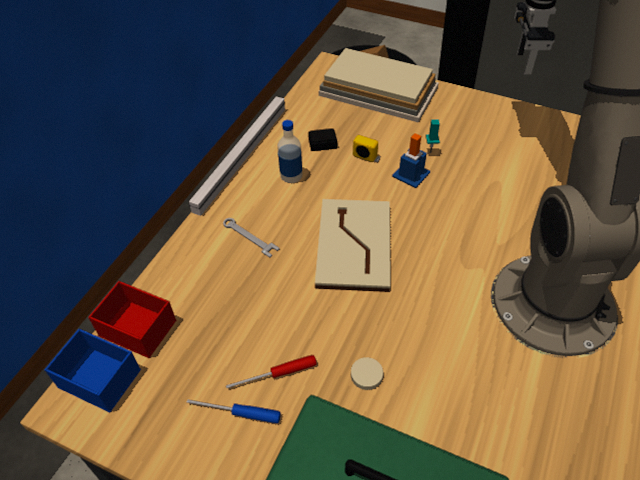

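The top view shows the panel at about (332,259), the pocket at (366,228) and the closed end at (293,288). The stand is at (467,280) with the orange gauge top at (481,271). The turquoise look-alike is at (524,287). Next I'll enlarge these areas.

```bash
python3 - <<'E'
import cv2,numpy as np
t=cv2.imread("pics/top0.png");s=cv2.imread("pics/side0.png")
a=cv2.resize(t[195:325,255:415],None,fx=5,fy=4.6,interpolation=cv2.INTER_CUBIC)
a=cv2.resize(t[200:320,255:415],None,fx=5,fy=5,interpolation=cv2.INTER_CUBIC)
cv2.imwrite("pics/c1.png",a)
b=cv2.resize(t[250:310,440:550],None,fx=7,fy=7,interpolation=cv2.INTER_CUBIC)[:,:400]
c=cv2.resize(s[125:190,388:445],None,fx=7,fy=7,interpolation=cv2.INTER_CUBIC)[:420,:400]
cv2.imwrite("pics/c2.png",np.hstack([b,np.vstack([c,np.zeros((420-c.shape[0],c.shape[1],3),np.uint8)])]))
E
```

```text
(no output)
```

View pics/c1.png

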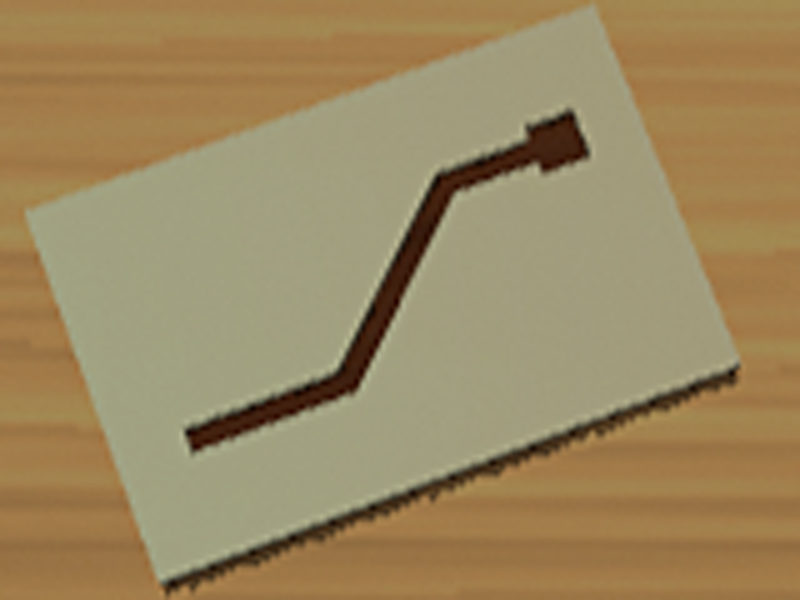

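View pics/c2.png

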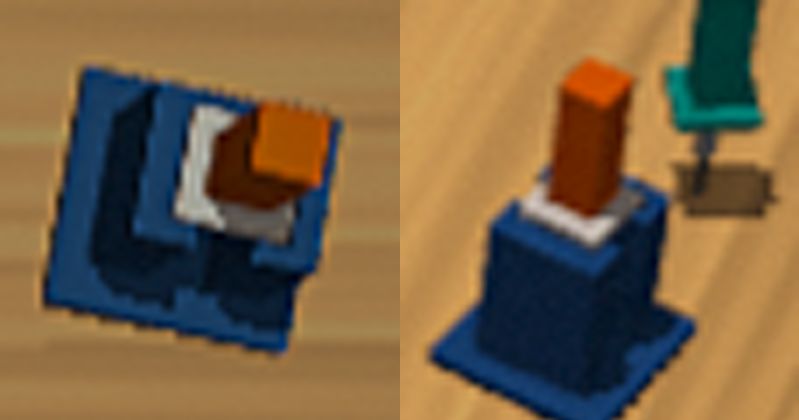

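The panel corners and groove are clear in crop 1. Crop 2 shows the orange top face and the base corners, and the slot runs roughly along world x.

```bash
cat >h.py <<'E'
import numpy as np
from station import *
def ray(cam,u,v,z):
    c=get_calibration(cam);R=np.array(c["R"]);t=np.array(c["t"])
    d=R.T@np.array([(u-c["cx"])/c["fx"],(v-c["cy"])/c["fy"],1]);o=-R.T@t
    return o+d*(z-o[2])/d[2]
E
python3 - <<'E'
from h import *
np.set_printoptions(precision=4,suppress=True)
f=lambda pts,u0,v0,k,z,cam="top":np.array([ray(cam,u0+x/k-.4,v0+y/k-.4,z)[:2] for x,y in pts])
C=f([(27,211),(597,6),(738,365),(163,583)],255,200,5,.024);print("panel",C,C.mean(0),[np.linalg.norm(C[i]-C[i-1]) for i in range(4)])
e=(C[1]-C[0])+(C[2]-C[3]);print("long edge dir",np.degrees(np.arctan2(e[1],e[0])))
G=f([(558,141),(445,182),(348,383),(189,441)],255,200,5,.024);print("groove",G)
B=f([(85,67),(342,120),(287,352),(45,303)],440,250,7,.008);print("base",B,B.mean(0),[np.linalg.norm(B[i]-B[i-1]) for i in range(4)])
e=(B[0]-B[3])+(B[1]-B[2]);print("stand x",np.degrees(np.arctan2(e[1],e[0])))
H=f([(263,100),(333,118),(322,187),(250,172)],440,250,7,.141);print("handle",H.mean(0),H)
S=f([(600-10-400,57),(635-400,78),(600-400,110),(560-400,85)],388,125,7,.141,"side");print("handle side",S.mean(0))
# panel from side: corners
P=f([(322,199),(391,202),(391,288),(317,287)],0.4,.4,1,.024,"side");print("panel side",P,P.mean(0))
# side pocket, end
print(f([(342.3,211),(367.5,272)],.4,.4,1,.024,"side"))
d=np.load("pics/top0.npy");c=get_calibration("top")
for u,v in((481,271),(530,283),(524,287)):
    z=d[v,u];p=np.array([(u-c["cx"])/c["fx"]*z,(v-c["cy"])/c["fy"]*z,z]);print(np.array(c["R"]).T@(p-c["t"]))
E
```

```text
panel [[ 0.5326  0.1914]
 [ 0.6308 -0.0697]
 [ 0.4634 -0.1307]
 [ 0.3643  0.1268]] [0.4978 0.0295] [np.float64(0.18024918146348673), np.float64(0.2790340404594889), np.float64(0.17812441061347453), np.float64(0.27592091312996797)]
long edge dir -69.17110026145416
groove [[ 0.5666 -0.0509]
 [ 0.5471  0.0009]
 [ 0.4543  0.045 ]
 [ 0.4277  0.1162]]
base [[ 0.4976 -0.247 ]
 [ 0.4805 -0.33  ]
 [ 0.4047 -0.3081]
 [ 0.4201 -0.2308]] [ 0.4508 -0.279 ] [np.float64(0.0791679418117598), np.float64(0.08473390497712298), np.float64(0.07891074350107309), np.float64(0.07880650737870523)]
stand x -13.986115105551349
handle [ 0.4507 -0.2777] [[ 0.4638 -0.2698]
 [ 0.4586 -0.2902]
 [ 0.438  -0.2858]
 [ 0.4423 -0.2649]]
handle side [ 0.4532 -0.2787]
panel side [[ 0.6336 -0.0686]
 [ 0.4599 -0.1333]
 [ 0.3607  0.132 ]
 [ 0.5225  0.2011]] [0.4942 0.0328]
[[ 0.566  -0.0502]
 [ 0.4295  0.1105]]
[ 0.4497 -0.2781  0.1368]
[ 0.4281 -0.3846  0.1167]
[ 0.4237 -0.3814  0.087 ]
```

```bash
python3 -m pendant '[{"dp":[0.031,-0.0245,0],"delta_rot":[0,0,0],"claw":1},{"dp":[0.031,-0.0245,0],"delta_rot":[0,0,0],"claw":1},{"dp":[0.031,-0.0245,0],"delta_rot":[0,0,0],"claw":1},{"dp":[0.031,-0.0245,0],"delta_rot":[0,0,0],"claw":1},{"dp":[0.031,-0.0245,0],"delta_rot":[0,0,0],"claw":1},{"dp":[0.031,-0.0245,0],"delta_rot":[0,0,0],"claw":1},{"dp":[0.031,-0.0245,0],"delta_rot":[0,0,0],"claw":1},{"dp":[0.031,-0.0245,0],"delta_rot":[0,0,0],"claw":1},{"dp":[0.031,-0.0245,0],"delta_rot":[0,0,0],"claw":1},{"dp":[0.031,-0.0245,0],"delta_rot":[0,0,0],"claw":1}]'
python3 -m pendant '[{"dp":[0,0,0],"delta_rot":[0,0,-6.8],"claw":0.3},{"dp":[0,0,0],"delta_rot":[0,0,-6.8],"claw":0.3},{"dp":[0,0,0],"delta_rot":[0,0,-6.8],"claw":0.3},{"dp":[0,0,0],"delta_rot":[0,0,-6.8],"claw":0.3},{"dp":[0,0,0],"delta_rot":[0,0,-6.8],"claw":0.3},{"dp":[0,0,0],"delta_rot":[0,0,-6.8],"claw":0.3},{"dp":[0,0,0],"delta_rot":[0,0,-6.8],"claw":0.3},{"dp":[0,0,0],"delta_rot":[0,0,-6.4],"claw":0.3},{"dp":[0,0,0],"delta_rot":[0,0,0],"claw":0.3},{"dp":[0,0,0],"delta_rot":[0,0,0],"claw":0.3}]'
cat >>h.py <<'E'
def go(x,y,z=None):
    """print state and the tool-axis shift that takes the TCP to x,y,z"""
    from scipy.spatial.transform import Rotation as Ro
    o=get_obs();w,a,b,c=o["orientation"];R=Ro.from_quat([a,b,c,w]).as_matrix();p=np.array(o["eef_pos"])
    print("t",round(o["t"],2),"p",p.round(4),"tool x yaw",np.degrees(np.arctan2(R[1,0],R[0,0])).round(2),"z",R[:,2].round(4),"F",np.round(o["wrist_force"],2),"w",round(o["grip_width"],4),"g",round(o["grasp_force"],1))
    print("shift",(R.T@(np.array([x,y,p[2] if z is None else z])-p)).round(4))
E
python3 -c "
from h import *
go(.451,-.278,.116)"
```

```text
t: 0.93
eef_pos: [0.4516, -0.2763, 0.2275]
orientation: [-0.0, 0.981, 0.196, -0.0]
wrist_force: [0.9, -0.8, 0.2]
grip_width: 0.094
grasp_force: 0.0
t: 1.77
eef_pos: [0.451, -0.2782, 0.2273]
orientation: [-0.0, 0.786, 0.618, -0.0]
wrist_force: [-0.1, 0.2, -0.2]
grip_width: 0.0611
grasp_force: 0.0
t 1.77 p [ 0.451  -0.2782  0.2273] tool x yaw 76.34 z [-3.e-04  3.e-04 -1.e+00] F [-0.14  0.18 -0.19] w 0.0611 g 0.0
shift [ 1.000e-04 -0.000e+00  1.113e-01]
```

```bash
python3 -m pendant '[{"dp":[0,0,0.02],"delta_rot":[0,0,0],"claw":0.3},{"dp":[0,0,0.02],"delta_rot":[0,0,0],"claw":0.3},{"dp":[0,0,0.02],"delta_rot":[0,0,0],"claw":0.3},{"dp":[0,0,0.017],"delta_rot":[0,0,0],"claw":0.3},{"dp":[0,0,0.014],"delta_rot":[0,0,0],"claw":0.3},{"dp":[0,0,0.01],"delta_rot":[0,0,0],"claw":0.3},{"dp":[0,0,0.006],"delta_rot":[0,0,0],"claw":0.3},{"dp":[0,0,0.004],"delta_rot":[0,0,0],"claw":0.3},{"dp":[0,0,0],"delta_rot":[0,0,0],"claw":0.3},{"dp":[0,0,0],"delta_rot":[0,0,0],"claw":0.3}]'
python3 - <<'E'
from h import *;import cv2
go(.451,-.278,.116)
t,_=read_camera("top");s,_=read_camera("side")
b=cv2.resize(t[225:325,430:530],(400,400),interpolation=cv2.INTER_CUBIC);c=cv2.resize(s[90:190,360:460],(400,400),interpolation=cv2.INTER_CUBIC)
cv2.imwrite("pics/g1.png",np.hstack([b,c])[:,:,::-1])
E
```

```text
t: 2.6
eef_pos: [0.4515, -0.2782, 0.1169]
orientation: [0.0, 0.785, 0.619, 0.0]
wrist_force: [-0.9, 0.2, 0.5]
grip_width: 0.0613
grasp_force: 0.0
t 2.6 p [ 0.4515 -0.2782  0.1169] tool x yaw 76.52 z [ 4.e-04 -2.e-04 -1.e+00] F [-0.88  0.23  0.53] w 0.0613 g 0.0
shift [ 0.0001 -0.0005  0.0009]
```

View pics/g1.png

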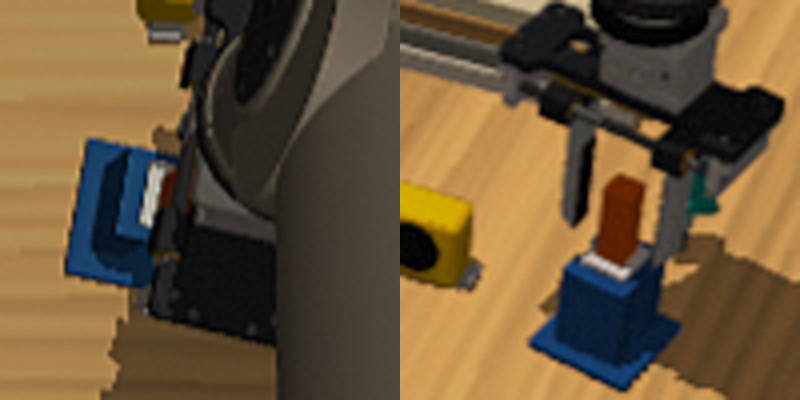

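The fingers straddle the orange handle, one on each side along the slot, at right-crop (580,170) and (680,200). Nothing else is in the way, so I'll close and lift.

```bash
python3 -m pendant '[{"dp":[0,0,0],"delta_rot":[0,0,0],"claw":-0.2},{"dp":[0,0,0],"delta_rot":[0,0,0],"claw":-0.4},{"dp":[0,0,0],"delta_rot":[0,0,0],"claw":-0.6},{"dp":[0,0,0],"delta_rot":[0,0,0],"claw":-1},{"dp":[0,0,0],"delta_rot":[0,0,0],"claw":-1},{"dp":[0,0,0],"delta_rot":[0,0,0],"claw":-1},{"dp":[0,0,0],"delta_rot":[0,0,0],"claw":-1},{"dp":[0,0,0],"delta_rot":[0,0,0],"claw":-1},{"dp":[0,0,0],"delta_rot":[0,0,0],"claw":-1},{"dp":[0,0,0],"delta_rot":[0,0,0],"claw":-1}]'
python3 -c "
from h import *
go(.451,-.278,.116)"
```

```text
t: 3.53
eef_pos: [0.4514, -0.2781, 0.1165]
orientation: [0.0, 0.785, 0.62, 0.0]
wrist_force: [-0.0, 0.0, 0.3]
grip_width: 0.022
grasp_force: 30.0
t 3.53 p [ 0.4514 -0.2781  0.1165] tool x yaw 76.56 z [ 2.e-04  0.e+00 -1.e+00] F [-0.03  0.04  0.34] w 0.022 g 30.0
shift [ 0.     -0.0004  0.0005]
```

```bash
python3 -m pendant '[{"dp":[0,0,-0.005],"delta_rot":[0,0,0],"claw":-1},{"dp":[0,0,-0.01],"delta_rot":[0,0,0],"claw":-1},{"dp":[0,0,-0.012],"delta_rot":[0,0,0],"claw":-1},{"dp":[0,0,-0.014],"delta_rot":[0,0,0],"claw":-1},{"dp":[0,0,-0.014],"delta_rot":[0,0,0],"claw":-1},{"dp":[0,0,-0.014],"delta_rot":[0,0,0],"claw":-1},{"dp":[0,0,-0.014],"delta_rot":[0,0,0],"claw":-1},{"dp":[0,0,-0.012],"delta_rot":[0,0,0],"claw":-1},{"dp":[0,0,-0.01],"delta_rot":[0,0,0],"claw":-1},{"dp":[0,0,-0.005],"delta_rot":[0,0,0],"claw":-1}]'
python3 -m pendant '[{"dp":[0.015,0.004,0],"delta_rot":[0,0,0],"claw":-1},{"dp":[0.025,0.006,0],"delta_rot":[0,0,0],"claw":-1},{"dp":[0.028,0.0065,0],"delta_rot":[0,0,0],"claw":-1},{"dp":[0.03,0.007,0],"delta_rot":[0,0,0],"claw":-1},{"dp":[0.03,0.007,0],"delta_rot":[0,0,0],"claw":-1},{"dp":[0.03,0.007,0],"delta_rot":[0,0,0],"claw":-1},{"dp":[0.03,0.007,0],"delta_rot":[0,0,0],"claw":-1},{"dp":[0.025,0.006,0],"delta_rot":[0,0,0],"claw":-1},{"dp":[0.02,0.005,0],"delta_rot":[0,0,0],"claw":-1},{"dp":[0.015,0.0035,0],"delta_rot":[0,0,0],"claw":-1}]'
python3 -m pendant '[{"dp":[0,0,0.01],"delta_rot":[0,0,0],"claw":-1},{"dp":[0,0,0.02],"delta_rot":[0,0,0],"claw":-1},{"dp":[0,0,0.02],"delta_rot":[0,0,0],"claw":-1},{"dp":[0,0,0.015],"delta_rot":[0,0,0],"claw":-1},{"dp":[0,0,0.008],"delta_rot":[0,0,0],"claw":-1},{"dp":[0,0,0.004],"delta_rot":[0,0,0],"claw":-1},{"dp":[0,0,0],"delta_rot":[0,0,0],"claw":-1},{"dp":[0,0,0],"delta_rot":[0,0,0],"claw":-1},{"dp":[0,0,0],"delta_rot":[0,0,0],"claw":-1},{"dp":[0,0,0],"delta_rot":[0,0,0],"claw":-1}]'
python3 - <<'E'
from h import *;import cv2
go(.5665,-.0507,.1165)
t,_=read_camera("top");s,_=read_camera("side")
b=cv2.resize(t[190:270,330:410],(400,400),interpolation=cv2.INTER_CUBIC);c=cv2.resize(s[155:235,300:380],(400,400),interpolation=cv2.INTER_CUBIC)
cv2.imwrite("pics/g2.png",np.hstack([b,c])[:,:,::-1])
E
```

```text
t: 4.37
eef_pos: [0.4516, -0.2783, 0.2284]
orientation: [0.001, 0.785, 0.619, 0.0]
wrist_force: [-0.3, 0.5, -1.1]
grip_width: 0.022
grasp_force: 30.0
t: 5.2
eef_pos: [0.5668, -0.0484, 0.2264]
orientation: [-0.0, 0.784, 0.62, 0.0]
wrist_force: [-0.3, 0.1, -1.8]
grip_width: 0.0221
grasp_force: 30.0
t: 6.03
eef_pos: [0.5667, -0.0507, 0.1503]
orientation: [0.0, 0.785, 0.619, 0.0]
wrist_force: [0.5, -0.8, -1.3]
grip_width: 0.0218
grasp_force: 30.0
t 6.03 p [ 0.5667 -0.0507  0.1503] tool x yaw 76.56 z [ 1.3e-03 -1.0e-04 -1.0e+00] F [ 0.48 -0.75 -1.26] w 0.0218 g 30.0
shift [-0.0001 -0.0002  0.0338]
```

View pics/g2.png

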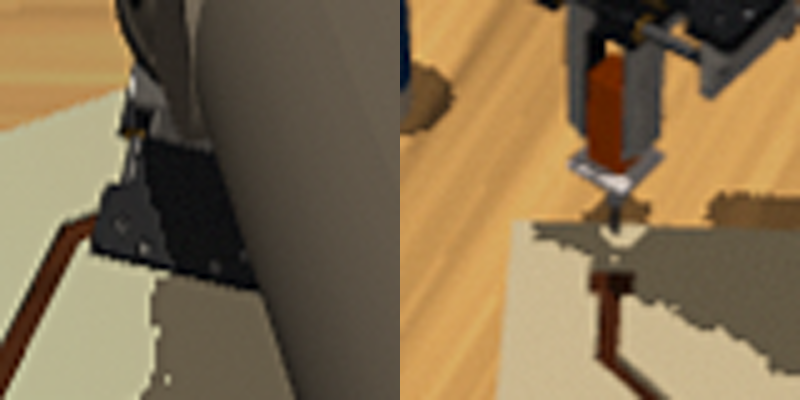

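The side crop shows the gauge upright, with the pin end at about (615,262), just behind the pocket at (612,282). I'll compare the tip's expected projection with that.

```bash
python3 - <<'E'
from h import *
c=get_calibration("side")
def pr(X):
    q=np.array(c["R"])@np.array(X)+c["t"];return (c["fx"]*q[0]/q[2]+c["cx"],c["fy"]*q[1]/q[2]+c["cy"])
for X in ((.5667,-.0507,.059),(.5667,-.0507,.084),(.5667,-.0507,.024),(.5667,-.0507,.016)):
    u,v=pr(X);print(X,"crop",(u+.4-300)*5+400,(v+.4-155)*5)
E
```

```text
(0.5667, -0.0507, 0.059) crop 613.3077920906652 235.17064355036595
(0.5667, -0.0507, 0.084) crop 613.800716099506 201.46033373683238
(0.5667, -0.0507, 0.024) crop 612.6372979021917 281.02470303262976
(0.5667, -0.0507, 0.016) crop 612.4871497081841 291.2931055595278
```

```bash
python3 -m pendant '[{"dp":[0,0,0.008],"delta_rot":[0,0,0],"claw":-1},{"dp":[0,0,0.01],"delta_rot":[0,0,0],"claw":-1},{"dp":[0,0,0.008],"delta_rot":[0,0,0],"claw":-1},{"dp":[0,0,0.006],"delta_rot":[0,0,0],"claw":-1},{"dp":[0,0,0.004],"delta_rot":[0,0,0],"claw":-1},{"dp":[0,0,0.003],"delta_rot":[0,0,0],"claw":-1},{"dp":[0,0,0.003],"delta_rot":[0,0,0],"claw":-1},{"dp":[0,0,0.003],"delta_rot":[0,0,0],"claw":-1},{"dp":[0,0,0.002],"delta_rot":[0,0,0],"claw":-1},{"dp":[0,0,0.001],"delta_rot":[0,0,0],"claw":-1}]'
python3 -m pendant '[{"dp":[0,0,0],"delta_rot":[0,0,0],"claw":-1},{"dp":[0,0,0],"delta_rot":[0,0,0],"claw":-1},{"dp":[0,0,0],"delta_rot":[0,0,0],"claw":-1},{"dp":[0,0,0],"delta_rot":[0,0,0],"claw":-1},{"dp":[0,0,0],"delta_rot":[0,0,0],"claw":-1},{"dp":[0,0,0],"delta_rot":[0,0,0],"claw":-1},{"dp":[0,0,0],"delta_rot":[0,0,0],"claw":-1},{"dp":[0,0,0],"delta_rot":[0,0,0],"claw":-1},{"dp":[0,0,0],"delta_rot":[0,0,0],"claw":-1},{"dp":[0,0,0],"delta_rot":[0,0,0],"claw":-1}]'
python3 - <<'E'
from h import *;import cv2
go(.5471,.0009,.1025);go(.4543,.045,.1025);go(.4277,.1162,.1025)
s,_=read_camera("side")
cv2.imwrite("pics/g3.png",cv2.resize(s[170:230,305:385],(800,600),interpolation=cv2.INTER_CUBIC)[:,:,::-1])
E
```

```text
t: 6.97
eef_pos: [0.5663, -0.0506, 0.1014]
orientation: [-0.0, 0.785, 0.62, 0.0]
wrist_force: [-1.1, 0.4, 0.5]
grip_width: 0.0217
grasp_force: 30.0
t: 7.8
eef_pos: [0.5663, -0.0507, 0.1015]
orientation: [0.0, 0.785, 0.619, 0.0]
wrist_force: [-0.3, 0.8, 1.0]
grip_width: 0.0219
grasp_force: 30.0
t 7.8 p [ 0.5663 -0.0507  0.1015] tool x yaw 76.56 z [ 1.e-04  0.e+00 -1.e+00] F [-0.32  0.79  1.01] w 0.0219 g 30.0
shift [ 0.0457 -0.0307 -0.001 ]
t 7.8 p [ 0.5663 -0.0507  0.1015] tool x yaw 76.56 z [ 1.e-04  0.e+00 -1.e+00] F [-0.32  0.79  1.01] w 0.0219 g 30.0
shift [ 0.067  -0.1312 -0.001 ]
t 7.8 p [ 0.5663 -0.0507  0.1015] tool x yaw 76.56 z [ 1.e-04  0.e+00 -1.e+00] F [-0.32  0.79  1.01] w 0.0219 g 30.0
shift [ 0.1301 -0.1736 -0.001 ]
```

View pics/g3.png

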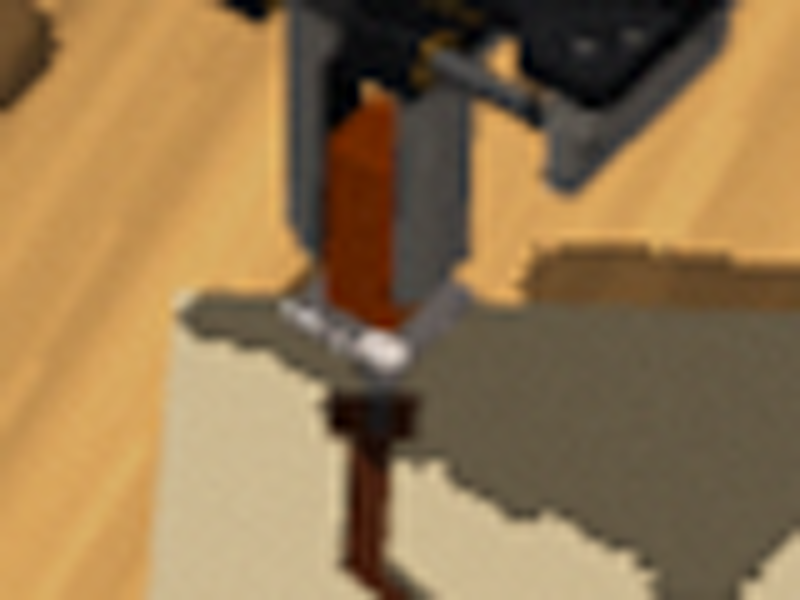

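The pin stands in the pocket at about (378,425), roughly 1 mm right of the groove centreline. The force change of about 2.3 N means around 5.5 mm of press. I'll draw the first leg with a 1 mm correction.

```bash
python3 -m pendant '[{"dp":[0.0015,-0.001,0],"delta_rot":[0,0,0],"claw":-1},{"dp":[0.0023,-0.0015,0],"delta_rot":[0,0,0],"claw":-1},{"dp":[0.0023,-0.0015,0],"delta_rot":[0,0,0],"claw":-1},{"dp":[0.0023,-0.0015,0],"delta_rot":[0,0,0],"claw":-1},{"dp":[0.0023,-0.0015,0],"delta_rot":[0,0,0],"claw":-1},{"dp":[0.0023,-0.0015,0],"delta_rot":[0,0,0],"claw":-1},{"dp":[0.0023,-0.0015,0],"delta_rot":[0,0,0],"claw":-1},{"dp":[0.0023,-0.0015,0],"delta_rot":[0,0,0],"claw":-1},{"dp":[0.0023,-0.0015,0],"delta_rot":[0,0,0],"claw":-1},{"dp":[0.0023,-0.0015,0],"delta_rot":[0,0,0],"claw":-1}]'
python3 -c "
from h import *
go(.548,.0013,.102)"
```

```text
t: 8.68
eef_pos: [0.5573, -0.0254, 0.1015]
orientation: [-0.0, 0.785, 0.62, 0.0]
wrist_force: [0.7, -2.3, 1.5]
grip_width: 0.0216
grasp_force: 30.0
t 8.68 p [ 0.5573 -0.0254  0.1015] tool x yaw 76.56 z [ 0.  0. -1.] F [ 0.68 -2.35  1.49] w 0.0216 g 30.0
shift [ 0.0238 -0.0152 -0.0005]
```

```bash
python3 -m pendant '[{"dp":[0.0025,-0.0016,0],"delta_rot":[0,0,0],"claw":-1},{"dp":[0.0025,-0.0016,0],"delta_rot":[0,0,0],"claw":-1},{"dp":[0.0025,-0.0016,0],"delta_rot":[0,0,0],"claw":-1},{"dp":[0.0025,-0.0016,0],"delta_rot":[0,0,0],"claw":-1},{"dp":[0.0025,-0.0016,0],"delta_rot":[0,0,0],"claw":-1},{"dp":[0.0025,-0.0016,0],"delta_rot":[0,0,0],"claw":-1},{"dp":[0.0025,-0.0016,0],"delta_rot":[0,0,0],"claw":-1},{"dp":[0.0025,-0.0016,0],"delta_rot":[0,0,0],"claw":-1},{"dp":[0.0023,-0.0015,0],"delta_rot":[0,0,0],"claw":-1},{"dp":[0.0018,-0.0012,0],"delta_rot":[0,0,0],"claw":-1}]'
python3 - <<'E'
from h import *;import cv2
go(.4552,.0454,.1015)
s,_=read_camera("side")
cv2.imwrite("pics/g4.png",cv2.resize(s[190:250,305:385],(800,600),interpolation=cv2.INTER_CUBIC)[:,:,::-1])
E
```

```text
t: 9.52
eef_pos: [0.5477, 0.0018, 0.1015]
orientation: [-0.0, 0.785, 0.62, 0.0]
wrist_force: [1.1, -0.6, 0.8]
grip_width: 0.0218
grasp_force: 30.0
t 9.52 p [0.5477 0.0018 0.1015] tool x yaw 76.57 z [-1.e-04  1.e-04 -1.e+00] F [ 1.09 -0.6   0.75] w 0.0218 g 30.0
shift [ 0.0209 -0.1001  0.    ]
```

View pics/g4.png

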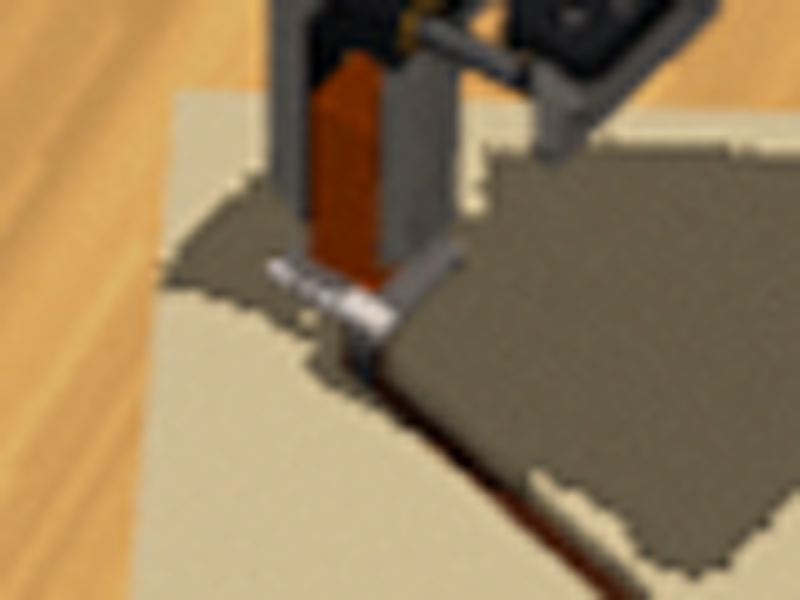

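The pin is at the first bend, near (365,370), and the side forces are small. Next is the slanting run.

```bash
python3 -m pendant '[{"dp":[0.0005,-0.0025,0],"delta_rot":[0,0,0],"claw":-1},{"dp":[0.0005,-0.0025,0],"delta_rot":[0,0,0],"claw":-1},{"dp":[0.0005,-0.0025,0],"delta_rot":[0,0,0],"claw":-1},{"dp":[0.0005,-0.0025,0],"delta_rot":[0,0,0],"claw":-1},{"dp":[0.0005,-0.0025,0],"delta_rot":[0,0,0],"claw":-1},{"dp":[0.0005,-0.0025,0],"delta_rot":[0,0,0],"claw":-1},{"dp":[0.0005,-0.0025,0],"delta_rot":[0,0,0],"claw":-1},{"dp":[0.0005,-0.0025,0],"delta_rot":[0,0,0],"claw":-1},{"dp":[0.0005,-0.0025,0],"delta_rot":[0,0,0],"claw":-1},{"dp":[0.0005,-0.0025,0],"delta_rot":[0,0,0],"claw":-1}]'
python3 -c "
from h import *
go(.4552,.0454,.1015)"
```

```text
t: 10.4
eef_pos: [0.5245, 0.0121, 0.1015]
orientation: [-0.0, 0.785, 0.619, 0.0]
wrist_force: [1.8, -1.6, 1.7]
grip_width: 0.0222
grasp_force: 30.0
t 10.4 p [0.5245 0.0121 0.1015] tool x yaw 76.56 z [ 1.e-04  1.e-04 -1.e+00] F [ 1.8  -1.57  1.67] w 0.0222 g 30.0
shift [ 0.0162 -0.0751  0.    ]
```

```bash
python3 -m pendant '[{"dp":[0.0005,-0.0025,0],"delta_rot":[0,0,0],"claw":-1},{"dp":[0.0005,-0.0025,0],"delta_rot":[0,0,0],"claw":-1},{"dp":[0.0005,-0.0025,0],"delta_rot":[0,0,0],"claw":-1},{"dp":[0.0005,-0.0025,0],"delta_rot":[0,0,0],"claw":-1},{"dp":[0.0005,-0.0025,0],"delta_rot":[0,0,0],"claw":-1},{"dp":[0.0005,-0.0025,0],"delta_rot":[0,0,0],"claw":-1},{"dp":[0.0005,-0.0025,0],"delta_rot":[0,0,0],"claw":-1},{"dp":[0.0005,-0.0025,0],"delta_rot":[0,0,0],"claw":-1},{"dp":[0.0005,-0.0025,0],"delta_rot":[0,0,0],"claw":-1},{"dp":[0.0005,-0.0025,0],"delta_rot":[0,0,0],"claw":-1}]'
python3 -m pendant '[{"dp":[0.0006,-0.0025,0],"delta_rot":[0,0,0],"claw":-1},{"dp":[0.0006,-0.0025,0],"delta_rot":[0,0,0],"claw":-1},{"dp":[0.0006,-0.0025,0],"delta_rot":[0,0,0],"claw":-1},{"dp":[0.0006,-0.0025,0],"delta_rot":[0,0,0],"claw":-1},{"dp":[0.0006,-0.0025,0],"delta_rot":[0,0,0],"claw":-1},{"dp":[0.0006,-0.0025,0],"delta_rot":[0,0,0],"claw":-1},{"dp":[0.0006,-0.0025,0],"delta_rot":[0,0,0],"claw":-1},{"dp":[0.0006,-0.0025,0],"delta_rot":[0,0,0],"claw":-1},{"dp":[0.0006,-0.0025,0],"delta_rot":[0,0,0],"claw":-1},{"dp":[0.0006,-0.0025,0],"delta_rot":[0,0,0],"claw":-1}]'
python3 -c "
from h import *
go(.4552,.0454,.1015)"
```

```text
t: 11.23
eef_pos: [0.5013, 0.0228, 0.1015]
orientation: [-0.0, 0.785, 0.619, 0.0]
wrist_force: [1.7, -1.3, 1.6]
grip_width: 0.0219
grasp_force: 30.0
t: 12.07
eef_pos: [0.4784, 0.0345, 0.1015]
orientation: [-0.0, 0.785, 0.619, 0.0]
wrist_force: [1.7, -1.6, 1.0]
grip_width: 0.0217
grasp_force: 30.0
t 12.07 p [0.4784 0.0345 0.1015] tool x yaw 76.56 z [-0.  0. -1.] F [ 1.68 -1.58  0.98] w 0.0217 g 30.0
shift [ 0.0052 -0.0251 -0.    ]
```

```bash
python3 -m pendant '[{"dp":[0.0005,-0.0025,0],"delta_rot":[0,0,0],"claw":-1},{"dp":[0.0005,-0.0025,0],"delta_rot":[0,0,0],"claw":-1},{"dp":[0.0005,-0.0025,0],"delta_rot":[0,0,0],"claw":-1},{"dp":[0.0005,-0.0025,0],"delta_rot":[0,0,0],"claw":-1},{"dp":[0.0005,-0.0025,0],"delta_rot":[0,0,0],"claw":-1},{"dp":[0.0005,-0.0025,0],"delta_rot":[0,0,0],"claw":-1},{"dp":[0.0005,-0.0025,0],"delta_rot":[0,0,0],"claw":-1},{"dp":[0.0005,-0.0025,0],"delta_rot":[0,0,0],"claw":-1},{"dp":[0.0005,-0.0023,0],"delta_rot":[0,0,0],"claw":-1},{"dp":[0.0005,-0.002,0],"delta_rot":[0,0,0],"claw":-1}]'
python3 - <<'E'
from h import *;import cv2
go(.4286,.1166,.1015)
s,_=read_camera("side")
cv2.imwrite("pics/g5.png",cv2.resize(s[220:280,325:405],(800,600),interpolation=cv2.INTER_CUBIC)[:,:,::-1])
E
```

```text
t: 12.9
eef_pos: [0.4559, 0.045, 0.1015]
orientation: [-0.0, 0.785, 0.62, -0.0]
wrist_force: [1.2, -0.9, 0.7]
grip_width: 0.0216
grasp_force: 30.0
t 12.9 p [0.4559 0.045  0.1015] tool x yaw 76.56 z [-0.  0. -1.] F [ 1.22 -0.93  0.73] w 0.0216 g 30.0
shift [ 0.0633 -0.0432  0.    ]
```

View pics/g5.png

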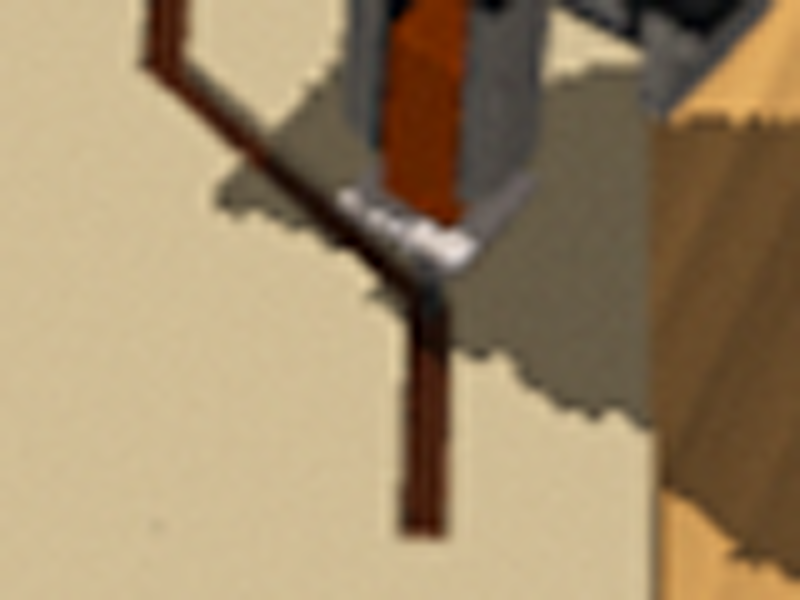

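The pin is at the second bend, near (430,300), and centred in the groove. The closed end is at about (423,537). Now the last straight.

```bash
python3 -m pendant '[{"dp":[0.0022,-0.0015,0],"delta_rot":[0,0,0],"claw":-1},{"dp":[0.0022,-0.0015,0],"delta_rot":[0,0,0],"claw":-1},{"dp":[0.0022,-0.0015,0],"delta_rot":[0,0,0],"claw":-1},{"dp":[0.0022,-0.0015,0],"delta_rot":[0,0,0],"claw":-1},{"dp":[0.0022,-0.0015,0],"delta_rot":[0,0,0],"claw":-1},{"dp":[0.0022,-0.0015,0],"delta_rot":[0,0,0],"claw":-1},{"dp":[0.0022,-0.0015,0],"delta_rot":[0,0,0],"claw":-1},{"dp":[0.0022,-0.0015,0],"delta_rot":[0,0,0],"claw":-1},{"dp":[0.0022,-0.0015,0],"delta_rot":[0,0,0],"claw":-1},{"dp":[0.0022,-0.0015,0],"delta_rot":[0,0,0],"claw":-1}]'
python3 -m pendant '[{"dp":[0.0022,-0.0015,0],"delta_rot":[0,0,0],"claw":-1},{"dp":[0.0022,-0.0015,0],"delta_rot":[0,0,0],"claw":-1},{"dp":[0.0022,-0.0015,0],"delta_rot":[0,0,0],"claw":-1},{"dp":[0.0022,-0.0015,0],"delta_rot":[0,0,0],"claw":-1},{"dp":[0.0022,-0.0015,0],"delta_rot":[0,0,0],"claw":-1},{"dp":[0.0022,-0.0015,0],"delta_rot":[0,0,0],"claw":-1},{"dp":[0.0022,-0.0015,0],"delta_rot":[0,0,0],"claw":-1},{"dp":[0.0022,-0.0015,0],"delta_rot":[0,0,0],"claw":-1},{"dp":[0.0022,-0.0015,0],"delta_rot":[0,0,0],"claw":-1},{"dp":[0.0022,-0.0015,0],"delta_rot":[0,0,0],"claw":-1}]'
python3 -c "
from h import *
go(.4286,.1166,.1015);print(ray('side',366.9,273.1,.024),ray('side',366.9,273.6,.024))"
```

```text
t: 13.78
eef_pos: [0.4466, 0.07, 0.1015]
orientation: [-0.0, 0.785, 0.62, 0.0]
wrist_force: [0.4, -1.7, 1.2]
grip_width: 0.0217
grasp_force: 30.0
t: 14.62
eef_pos: [0.4371, 0.0949, 0.1015]
orientation: [-0.0, 0.785, 0.619, 0.0]
wrist_force: [1.3, -2.5, 1.0]
grip_width: 0.0218
grasp_force: 30.0
t 14.62 p [0.4371 0.0949 0.1015] tool x yaw 76.56 z [ 0.e+00  1.e-04 -1.e+00] F [ 1.28 -2.46  1.04] w 0.0218 g 30.0
shift [ 0.0191 -0.0133  0.    ]
[0.42954681 0.11414768 0.024     ] [0.42897885 0.11555501 0.024     ]
```

```bash
python3 -m pendant '[{"dp":[0.0018,-0.0012,0],"delta_rot":[0,0,0],"claw":-1},{"dp":[0.0018,-0.0012,0],"delta_rot":[0,0,0],"claw":-1},{"dp":[0.0018,-0.0012,0],"delta_rot":[0,0,0],"claw":-1},{"dp":[0.0018,-0.0012,0],"delta_rot":[0,0,0],"claw":-1},{"dp":[0.0018,-0.0012,0],"delta_rot":[0,0,0],"claw":-1},{"dp":[0.0014,-0.001,0],"delta_rot":[0,0,0],"claw":-1},{"dp":[0.0008,-0.0005,0],"delta_rot":[0,0,0],"claw":-1},{"dp":[0.0008,-0.0005,0],"delta_rot":[0,0,0],"claw":-1},{"dp":[0.0008,-0.0005,0],"delta_rot":[0,0,0],"claw":-1},{"dp":[0.0008,-0.0005,0],"delta_rot":[0,0,0],"claw":-1}]'
python3 -c "
from h import *
go(.4286,.1166,.1015)"
```

```text
t: 15.45
eef_pos: [0.4316, 0.11, 0.1015]
orientation: [-0.0, 0.785, 0.619, 0.0]
wrist_force: [0.6, -0.9, 0.9]
grip_width: 0.022
grasp_force: 30.0
t 15.45 p [0.4316 0.11   0.1015] tool x yaw 76.55 z [-0.  0. -1.] F [ 0.61 -0.94  0.87] w 0.022 g 30.0
shift [ 0.0057 -0.0045  0.    ]
```

```bash
python3 -m pendant '[{"dp":[0.0006,-0.0004,0],"delta_rot":[0,0,0],"claw":-1},{"dp":[0.0006,-0.0004,0],"delta_rot":[0,0,0],"claw":-1},{"dp":[0.0006,-0.0004,0],"delta_rot":[0,0,0],"claw":-1},{"dp":[0.0006,-0.0004,0],"delta_rot":[0,0,0],"claw":-1},{"dp":[0.0003,-0.0002,0],"delta_rot":[0,0,0],"claw":-1},{"dp":[0,0,0],"delta_rot":[0,0,0],"claw":-1},{"dp":[0,0,0],"delta_rot":[0,0,0],"claw":-1},{"dp":[0,0,0],"delta_rot":[0,0,0],"claw":-1},{"dp":[0,0,0],"delta_rot":[0,0,0],"claw":-1},{"dp":[0,0,0],"delta_rot":[0,0,0],"claw":-1}]'
python3 - <<'E'
from h import *;import cv2
go(.4286,.1166,.1015)
s,_=read_camera("side")
cv2.imwrite("pics/g6.png",cv2.resize(s[235:295,325:405],(800,600),interpolation=cv2.INTER_CUBIC)[:,:,::-1])
E
```

```text
t: 16.28
eef_pos: [0.4305, 0.1131, 0.1015]
orientation: [-0.0, 0.785, 0.62, 0.0]
wrist_force: [0.3, -0.1, 0.9]
grip_width: 0.022
grasp_force: 30.0
t 16.28 p [0.4305 0.1131 0.1015] tool x yaw 76.56 z [-0.e+00  1.e-04 -1.e+00] F [ 0.27 -0.08  0.86] w 0.022 g 30.0
shift [ 0.003  -0.0026 -0.    ]
```

View pics/g6.png

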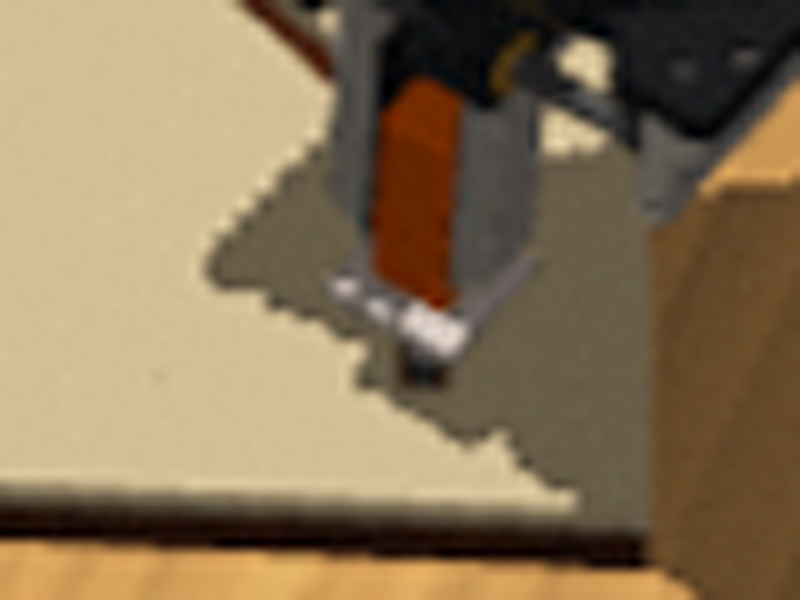

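The pin is within a few mm of the closed end edge (422,388), still without wall contact. I'll creep a little further.

```bash
python3 -m pendant '[{"dp":[0.0004,-0.0003,0],"delta_rot":[0,0,0],"claw":-1},{"dp":[0.0004,-0.0003,0],"delta_rot":[0,0,0],"claw":-1},{"dp":[0.0004,-0.0003,0],"delta_rot":[0,0,0],"claw":-1},{"dp":[0,0,0],"delta_rot":[0,0,0],"claw":-1},{"dp":[0,0,0],"delta_rot":[0,0,0],"claw":-1},{"dp":[0,0,0],"delta_rot":[0,0,0],"claw":-1},{"dp":[0,0,0],"delta_rot":[0,0,0],"claw":-1},{"dp":[0,0,0],"delta_rot":[0,0,0],"claw":-1},{"dp":[0,0,0],"delta_rot":[0,0,0],"claw":-1},{"dp":[0,0,0],"delta_rot":[0,0,0],"claw":-1}]'
python3 -c "
from h import *
go(.4286,.1166,.1015)"
```

```text
t: 17.17
eef_pos: [0.4299, 0.1144, 0.1015]
orientation: [-0.0, 0.785, 0.62, 0.0]
wrist_force: [-0.3, -1.0, 1.5]
grip_width: 0.0223
grasp_force: 30.0
t 17.17 p [0.4299 0.1144 0.1015] tool x yaw 76.56 z [-0.e+00  1.e-04 -1.e+00] F [-0.31 -1.01  1.5 ] w 0.0223 g 30.0
shift [ 0.0018 -0.0018  0.    ]
```

```bash
python3 -m pendant '[{"dp":[0.0004,-0.0003,0],"delta_rot":[0,0,0],"claw":-1},{"dp":[0.0004,-0.0003,0],"delta_rot":[0,0,0],"claw":-1},{"dp":[0.0004,-0.0003,0],"delta_rot":[0,0,0],"claw":-1},{"dp":[0,0,0],"delta_rot":[0,0,0],"claw":-1},{"dp":[0,0,0],"delta_rot":[0,0,0],"claw":-1},{"dp":[0,0,0],"delta_rot":[0,0,0],"claw":-1},{"dp":[0,0,0],"delta_rot":[0,0,0],"claw":-1},{"dp":[0,0,0],"delta_rot":[0,0,0],"claw":-1},{"dp":[0,0,0],"delta_rot":[0,0,0],"claw":-1},{"dp":[0,0,0],"delta_rot":[0,0,0],"claw":-1}]'
python3 -c "
from h import *
go(.4286,.1166,.1015)"
```

```text
t: 18.0
eef_pos: [0.4296, 0.1151, 0.1016]
orientation: [0.0, 0.785, 0.619, -0.0]
wrist_force: [2.6, -5.7, 1.1]
grip_width: 0.0218
grasp_force: 30.0
t 18.0 p [0.4296 0.1151 0.1016] tool x yaw 76.53 z [ 5.e-04 -7.e-04 -1.e+00] F [ 2.64 -5.72  1.14] w 0.0218 g 30.0
shift [ 0.0012 -0.0014  0.0001]
```

The tip now touches the end wall (about 6 N sideways). I'll back off 1 mm, lift gently and carry it back.

```bash
python3 -m pendant '[{"dp":[-0.0004,0.0003,0],"delta_rot":[0,0,0],"claw":-1},{"dp":[-0.0004,0.0003,0],"delta_rot":[0,0,0],"claw":-1},{"dp":[0,0,-0.001],"delta_rot":[0,0,0],"claw":-1},{"dp":[0,0,-0.002],"delta_rot":[0,0,0],"claw":-1},{"dp":[0,0,-0.003],"delta_rot":[0,0,0],"claw":-1},{"dp":[0,0,-0.003],"delta_rot":[0,0,0],"claw":-1},{"dp":[0,0,-0.003],"delta_rot":[0,0,0],"claw":-1},{"dp":[0,0,-0.003],"delta_rot":[0,0,0],"claw":-1},{"dp":[0,0,-0.003],"delta_rot":[0,0,0],"claw":-1},{"dp":[0,0,-0.004],"delta_rot":[0,0,0],"claw":-1}]'
python3 -m pendant '[{"dp":[0,0,-0.006],"delta_rot":[0,0,0],"claw":-1},{"dp":[0,0,-0.01],"delta_rot":[0,0,0],"claw":-1},{"dp":[0,0,-0.012],"delta_rot":[0,0,0],"claw":-1},{"dp":[0,0,-0.014],"delta_rot":[0,0,0],"claw":-1},{"dp":[0,0,-0.014],"delta_rot":[0,0,0],"claw":-1},{"dp":[0,0,-0.014],"delta_rot":[0,0,0],"claw":-1},{"dp":[0,0,-0.014],"delta_rot":[0,0,0],"claw":-1},{"dp":[0,0,-0.01],"delta_rot":[0,0,0],"claw":-1},{"dp":[0,0,-0.006],"delta_rot":[0,0,0],"claw":-1},{"dp":[0,0,-0.003],"delta_rot":[0,0,0],"claw":-1}]'
python3 -c "
from h import *
go(.4514,-.2781,.2265)"
```

```text
t: 18.83
eef_pos: [0.4296, 0.1151, 0.1238]
orientation: [-0.0, 0.785, 0.62, 0.0]
wrist_force: [-1.0, -0.1, -1.7]
grip_width: 0.0218
grasp_force: 30.0
t: 19.67
eef_pos: [0.43, 0.115, 0.2276]
orientation: [0.0, 0.785, 0.62, 0.001]
wrist_force: [-0.0, -0.7, -0.8]
grip_width: 0.0218
grasp_force: 30.0
t 19.67 p [0.43   0.115  0.2276] tool x yaw 76.56 z [ 1.3e-03  3.0e-04 -1.0e+00] F [-0.02 -0.7  -0.81] w 0.0218 g 30.0
shift [-0.3773  0.1122  0.001 ]
```

```bash
python3 -m pendant '[{"dp":[-0.01,0.003,0],"delta_rot":[0,0,0],"claw":-1},{"dp":[-0.02,0.006,0],"delta_rot":[0,0,0],"claw":-1},{"dp":[-0.02,0.006,0],"delta_rot":[0,0,0],"claw":-1},{"dp":[-0.02,0.006,0],"delta_rot":[0,0,0],"claw":-1},{"dp":[-0.02,0.006,0],"delta_rot":[0,0,0],"claw":-1},{"dp":[-0.02,0.006,0],"delta_rot":[0,0,0],"claw":-1},{"dp":[-0.02,0.006,0],"delta_rot":[0,0,0],"claw":-1},{"dp":[-0.02,0.006,0],"delta_rot":[0,0,0],"claw":-1},{"dp":[-0.02,0.006,0],"delta_rot":[0,0,0],"claw":-1},{"dp":[-0.02,0.006,0],"delta_rot":[0,0,0],"claw":-1}]'
python3 -m pendant '[{"dp":[-0.02,0.006,0],"delta_rot":[0,0,0],"claw":-1},{"dp":[-0.02,0.006,0],"delta_rot":[0,0,0],"claw":-1},{"dp":[-0.02,0.006,0],"delta_rot":[0,0,0],"claw":-1},{"dp":[-0.02,0.006,0],"delta_rot":[0,0,0],"claw":-1},{"dp":[-0.02,0.006,0],"delta_rot":[0,0,0],"claw":-1},{"dp":[-0.02,0.006,0],"delta_rot":[0,0,0],"claw":-1},{"dp":[-0.02,0.006,0],"delta_rot":[0,0,0],"claw":-1},{"dp":[-0.02,0.006,0],"delta_rot":[0,0,0],"claw":-1},{"dp":[-0.017,0.004,0],"delta_rot":[0,0,0],"claw":-1},{"dp":[-0.01,0.002,0],"delta_rot":[0,0,0],"claw":-1}]'
python3 -m pendant '[{"dp":[0,0,0],"delta_rot":[0,0,0],"claw":-1},{"dp":[0,0,0],"delta_rot":[0,0,0],"claw":-1},{"dp":[0,0,0],"delta_rot":[0,0,0],"claw":-1},{"dp":[0,0,0],"delta_rot":[0,0,0],"claw":-1},{"dp":[0,0,0],"delta_rot":[0,0,0],"claw":-1},{"dp":[0,0,0],"delta_rot":[0,0,0],"claw":-1},{"dp":[0,0,0],"delta_rot":[0,0,0],"claw":-1},{"dp":[0,0,0],"delta_rot":[0,0,0],"claw":-1},{"dp":[0,0,0],"delta_rot":[0,0,0],"claw":-1},{"dp":[0,0,0],"delta_rot":[0,0,0],"claw":-1}]'
python3 -c "
from h import *
go(.4514,-.2781,.1165)"
```

```text
t: 20.5
eef_pos: [0.4406, -0.0842, 0.2261]
orientation: [-0.0, 0.785, 0.62, -0.0]
wrist_force: [0.9, 0.4, -1.6]
grip_width: 0.0218
grasp_force: 30.0
t: 21.33
eef_pos: [0.4495, -0.2794, 0.2258]
orientation: [-0.0, 0.785, 0.619, -0.0]
wrist_force: [-0.6, 0.6, -1.6]
grip_width: 0.0219
grasp_force: 30.0
t: 22.17
eef_pos: [0.45, -0.2776, 0.2265]
orientation: [0.0, 0.785, 0.619, 0.0]
wrist_force: [-1.0, -0.8, -1.8]
grip_width: 0.022
grasp_force: 30.0
t 22.17 p [ 0.45   -0.2776  0.2265] tool x yaw 76.56 z [ 1.e-04  0.e+00 -1.e+00] F [-0.99 -0.77 -1.83] w 0.022 g 30.0
shift [-1.0e-04  1.4e-03  1.1e-01]
```

```bash
python3 -m pendant '[{"dp":[0,0.0014,0.006],"delta_rot":[0,0,0],"claw":-1},{"dp":[0,0,0.012],"delta_rot":[0,0,0],"claw":-1},{"dp":[0,0,0.012],"delta_rot":[0,0,0],"claw":-1},{"dp":[0,0,0.012],"delta_rot":[0,0,0],"claw":-1},{"dp":[0,0,0.012],"delta_rot":[0,0,0],"claw":-1},{"dp":[0,0,0.012],"delta_rot":[0,0,0],"claw":-1},{"dp":[0,0,0.01],"delta_rot":[0,0,0],"claw":-1},{"dp":[0,0,0.01],"delta_rot":[0,0,0],"claw":-1},{"dp":[0,0,0.008],"delta_rot":[0,0,0],"claw":-1},{"dp":[0,0,0.005],"delta_rot":[0,0,0],"claw":-1}]'
python3 -m pendant '[{"dp":[0,0,0.004],"delta_rot":[0,0,0],"claw":-1},{"dp":[0,0,0.002],"delta_rot":[0,0,0],"claw":-1},{"dp":[0,0,0.002],"delta_rot":[0,0,0],"claw":-1},{"dp":[0,0,0.001],"delta_rot":[0,0,0],"claw":-1},{"dp":[0,0,0.001],"delta_rot":[0,0,0],"claw":-1},{"dp":[0,0,0],"delta_rot":[0,0,0],"claw":-1},{"dp":[0,0,0],"delta_rot":[0,0,0],"claw":-1},{"dp":[0,0,0],"delta_rot":[0,0,0],"claw":-1},{"dp":[0,0,0],"delta_rot":[0,0,0],"claw":-1},{"dp":[0,0,0],"delta_rot":[0,0,0],"claw":-1}]'
python3 -c "
from h import *
go(.4514,-.2781,.1165)"
```

```text
t: 23.0
eef_pos: [0.4512, -0.2778, 0.1264]
orientation: [-0.0, 0.785, 0.619, -0.0]
wrist_force: [0.3, -0.0, -1.2]
grip_width: 0.0219
grasp_force: 30.0
t: 23.83
eef_pos: [0.4515, -0.278, 0.1176]
orientation: [0.0, 0.785, 0.62, 0.0]
wrist_force: [0.3, -0.6, -1.4]
grip_width: 0.0217
grasp_force: 30.0
t 23.83 p [ 0.4515 -0.278   0.1176] tool x yaw 76.56 z [ 2.e-04 -0.e+00 -1.e+00] F [ 0.35 -0.57 -1.35] w 0.0217 g 30.0
shift [-0.0001 -0.      0.0011]
```

Another 1.2 mm down onto the cheeks, then release slowly and retreat upward.

```bash
python3 -m pendant '[{"dp":[0,0,0.0006],"delta_rot":[0,0,0],"claw":-1},{"dp":[0,0,0.0006],"delta_rot":[0,0,0],"claw":-1},{"dp":[0,0,0],"delta_rot":[0,0,0],"claw":-1},{"dp":[0,0,0],"delta_rot":[0,0,0],"claw":-1},{"dp":[0,0,0],"delta_rot":[0,0,0],"claw":-1},{"dp":[0,0,0],"delta_rot":[0,0,0],"claw":-1},{"dp":[0,0,0],"delta_rot":[0,0,0],"claw":-1},{"dp":[0,0,0],"delta_rot":[0,0,0],"claw":-1},{"dp":[0,0,0],"delta_rot":[0,0,0],"claw":-1},{"dp":[0,0,0],"delta_rot":[0,0,0],"claw":-1}]'
python3 -m pendant '[{"dp":[0,0,0],"delta_rot":[0,0,0],"claw":-0.5},{"dp":[0,0,0],"delta_rot":[0,0,0],"claw":-0.4},{"dp":[0,0,0],"delta_rot":[0,0,0],"claw":-0.2},{"dp":[0,0,0],"delta_rot":[0,0,0],"claw":0},{"dp":[0,0,0],"delta_rot":[0,0,0],"claw":0.3},{"dp":[0,0,0],"delta_rot":[0,0,0],"claw":0.3},{"dp":[0,0,0],"delta_rot":[0,0,0],"claw":0.3},{"dp":[0,0,0],"delta_rot":[0,0,0],"claw":0.3},{"dp":[0,0,0],"delta_rot":[0,0,0],"claw":0.3},{"dp":[0,0,0],"delta_rot":[0,0,0],"claw":0.3}]'
python3 -c "
from h import *
go(.4514,-.2781,.1165)"
```

```text
t: 24.67
eef_pos: [0.4515, -0.278, 0.1165]
orientation: [0.0, 0.785, 0.62, 0.0]
wrist_force: [-2.3, 0.8, 5.7]
grip_width: 0.0215
grasp_force: 30.0
t: 25.5
eef_pos: [0.4514, -0.2779, 0.1163]
orientation: [-0.0, 0.785, 0.619, 0.0]
wrist_force: [0.2, -0.3, 0.3]
grip_width: 0.0613
grasp_force: 0.0
t 25.5 p [ 0.4514 -0.2779  0.1163] tool x yaw 76.56 z [-0.e+00  1.e-04 -1.e+00] F [ 0.15 -0.29  0.27] w 0.0613 g 0.0
shift [-0.0002  0.0001 -0.0002]
```

```bash
python3 -m pendant '[{"dp":[0,0,-0.01],"delta_rot":[0,0,0],"claw":0.3},{"dp":[0,0,-0.015],"delta_rot":[0,0,0],"claw":0.3},{"dp":[0,0,-0.02],"delta_rot":[0,0,0],"claw":0.3},{"dp":[0,0,-0.02],"delta_rot":[0,0,0],"claw":0.3},{"dp":[0,0,-0.02],"delta_rot":[0,0,0],"claw":0.3},{"dp":[0,0,-0.02],"delta_rot":[0,0,0],"claw":0.3},{"dp":[0,0,-0.015],"delta_rot":[0,0,0],"claw":0.3},{"dp":[0,0,-0.01],"delta_rot":[0,0,0],"claw":0.3},{"dp":[0,0,0],"delta_rot":[0,0,0],"claw":0.3},{"dp":[0,0,0],"delta_rot":[0,0,0],"claw":0.3}]'
python3 - <<'E'
from h import *;import cv2
s,_=read_camera("side")
cv2.imwrite("pics/g7.png",cv2.resize(s[110:200,350:470],(800,600),interpolation=cv2.INTER_CUBIC)[:,:,::-1])
E
```

```text
t: 26.33
eef_pos: [0.4514, -0.278, 0.2465]
orientation: [0.0, 0.785, 0.62, 0.0]
wrist_force: [-0.5, 0.2, -0.9]
grip_width: 0.0615
grasp_force: 0.0
```

View pics/g7.png

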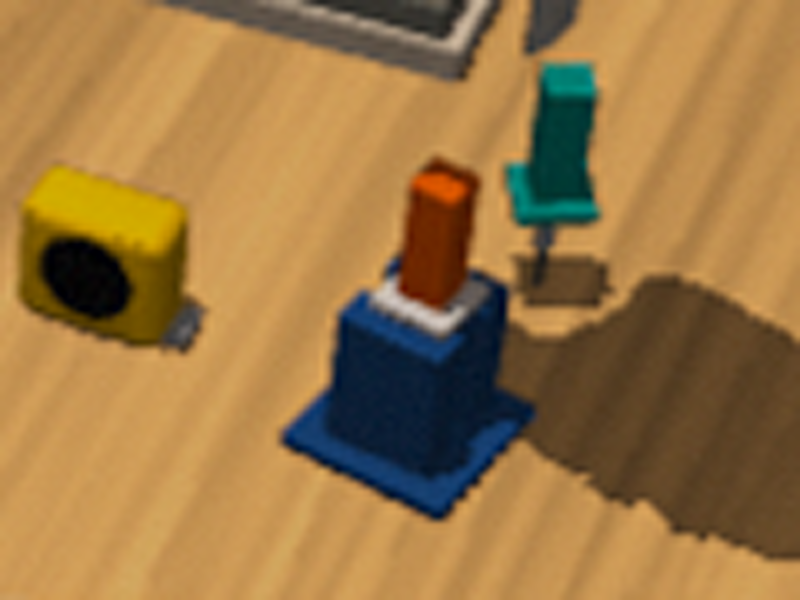

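The gauge hangs upright in the stand, with its flange flat at (430,300). The gripper is clear, and the tape and the turquoise look-alike haven't moved.

```bash
python3 -c "
from station import *
print(close_job())"
```

```text
the job is handed in; nothing more can be done
None
```

The job is done and handed in at about 26 s: I drew the gauge along the whole groove to its closed end at roughly 5–6 mm of pin press (estimated from wrist force and height), with one brief touch of about 6 N on the end wall, then hung it back upright in the stand.

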